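# Wind the ratcheted coin viewer back and click it on to the second coin

## Task

Go through the coin viewer again from the beginning: flip its pawl right over so that it stays clear of the teeth, and turn the tray by its knob clockwise (seen from above), fully back to its stop. Flip the pawl down onto the teeth again, then turn the knob counter-clockwise one click, stopping with the first coin under the magnifier for a good second, and one click more, leaving the second coin under the magnifier with the pawl dropped in behind its tooth. Leave the other things on the desk where they are.

Things in the scene. Friction and masses are not known exactly. Their poses are not given: they have to be found in the camera images.
- viewer: Coin viewer's fixed grey base, a disc 224 mm across, 28 mm high. Origin on the tray's axis, on the desk top; z up; +x points to the magnifier, -y to the pawl. The white tray on it (200 mm across) has its flat top 44 mm above the desk and 12 saw teeth round its rim, tops at 52 mm. 12 places for coins, 30 degrees apart, six filled.
- knob (a point): Centre of the grey round knob, half-way up it: 48 mm diameter, 36 mm high, top 122 mm above the desk, on the tray's axis, one piece with the tray. Turning takes about 0.15 N m; it stays where it is let go. Apart from knob and spindle nothing is higher than 75 mm within 110 mm of the axis.
- tray (a joint): Angle of tray and knob, rad, counter-clockwise from above positive. 0: at the stop, an empty place under the magnifier; first coin centred at 0.524, second 1.047, third 1.571. Pawl down: turns only counter-clockwise; the pawl drops in 0.04 rad before a coin is centred and rides up the next tooth soon after. Starts at 0.7 to 1.5, pawl down on the teeth, perhaps part-way up one.
- pawl (a joint): Angle of the pawl in rad: 0 fully down between teeth, about 0.18 on a tooth's top, 1.83 flipped right over, clear of the teeth. Worked by gravity alone: balanced near 0.9, it falls shut from below that, and falls open and stays open from above it.
- pawl_pin (a point): The pawl's fixed pin, along the base's x, 145 mm from the tray's axis, 60 mm above the desk; the cheeks beside it reach 72 mm. The steel pawl is a V of two legs, 75 degrees apart, 16 mm wide, 7 mm thick. Shut fingers lowered between the legs, tips 24 mm above the pin, flip it by pushing to 20 mm past the pin: away from the tray opens, towards it shuts; drawn up they let it fall.
- nose_leg_end (a point): End of the pawl's nose leg, 57 mm from the pin, on the leg's middle line; a nose hangs 15 mm below it there. Pawl down, the leg lies level from the pin towards the tray; pawl flipped over, it stands up, leaning 15 degrees away from the tray.
- thumb_leg_end (a point): End of the pawl's thumb leg, 55 mm from the pin, on the leg's middle line; its last 16 mm are 26 mm wide. Pawl down, the leg stands up, leaning 15 degrees towards the tray; pawl flipped over, it lies level, pointing away from the tray.
- lens (a point): Centre of the round magnifier lens (51 mm across its rim), fixed to the base, 68 mm from the tray's axis on the +x side, 69 mm above the desk; its steel post, 130 mm from the axis, ends 73 mm above the desk.
- pen_cup: Grey plastic pen cup with three pens, 76 mm diameter, cup 95 mm and pens 145 mm high, beyond the viewer; leave alone. Origin under its centre.
- stapler: Stainless steel stapler, 145 mm long (along its x), 38 mm wide, about 55 mm high, lying near the pawl's side of the viewer; leave alone. Origin under its centre.
- mug: Sage ceramic mug, 82 mm diameter, 92 mm high, handle on its +y, on the viewer's +y side; leave alone. Origin under its centre.
- phone_stand: Clear acrylic phone stand, 85 by 100 mm foot, about 110 mm high, beyond the viewer; leave alone. Origin under its centre.
- coaster: Round bamboo coaster, 96 mm across, 9 mm thick, on the robot's side of the mug; leave alone. Origin under its centre.
- notebook: Grey notebook, 154 by 110 mm, 17 mm thick, lying beyond the mug; leave alone. Origin under its centre.

How it is judged:
By the outcome, as a careful person would: the job done as asked, in the order asked, and still so for the second after the job is handed in, with the robot touching nothing.
It also fails if it takes over 61 s, if anything falls off the work surface, if the arm or the gripper's body presses on something with over 40 N, if the wrist force passes 120 N, or if a joint passes its speed limit or range.

## Robot

A 6-joint arm with a two-finger parallel gripper is mounted at the origin on the work surface. World frame = base frame: x ahead of the robot, y to its left, z up, the work surface at z = 0. Lengths are in m, angles in rad, forces in N, time in s.
With the tool pointing down it reaches from about 0.35 to 0.975 m from the base axis. Payload 4.9 kg.
Tool frame: the origin (TCP) lies on the mounting face of the last link; the fingertips stand 173 mm ahead of it and the grasp point (between the pads) lies 155 mm ahead of it; z points along the fingers, y is the line along which they close (so a half turn about z gives the same grasp; the last joint's range is limited). The gripper opens to 85 mm and grips with 20 to 120 N. Pads are 22 mm wide; open, the fingers measure 114 mm over their backs; the gripper's body (76 mm by 85 mm) begins 54 mm behind the grasp point. The pads swing forward as they close: fully open they stand 13 mm farther back than shut.
Start: joints at [-1.424, 0.053, 1.613, -0, 1.476, -0.119], TCP at [0.164, -0.603, 0.405] pointing down, gripper open.
Joint ranges: [-3.01, 3.01], [-1.01, 2.22], [0.06, 2.58], [-1.02, 4.17], [0.09, 2.62], [-3.14, 3.14]. Speed limits (rad/s): [2.57, 2.57, 3.14, 3.14, 3.14, 3.14].

## Interface

Orientations are given as a 3x3 rotation matrix whose columns are the frame's x, y, z axes.
In Python, from plant import ctrl, eyes gives the robot as it stands. The module is installed in compiled form; this text tells all that it offers.
- The arm moves only by the shell command python3 -m crank 'ROWS' [OPENING]. ROWS is JSON, a list of rows, each a list of 2 entries, a list of its own where there are three numbers: the shift along the tool's x, y, z in units of 40 mm (1.0 is 40 mm), then the turn about the tool's z in units of 5 degrees (1.0 is 5 degrees). In form: [[[dx, dy, dz], turn], ...]. A call has 1 to 5 rows; each row is the pose to reach, as a shift and turn from the pose commanded when the call began, along the tool's axes at that moment; what a row does not reach only later rows make up. A row lasts 1/10 s, in which the tool goes at most 50 mm and 8.59 degrees, less where a joint would pass 70% of its speed; a pose out of reach is approached as far as the arm can. A call with a gripper value outside its range is refused whole. OPENING is the finger opening in mm, from 0 to 85.4, set as the call begins (- or left out, the last holds). The fingers move at their own pace and stop on an object; the grip force is fixed at half the most. Time passes only in rows, so rows that repeat a pose let the fingers close. It gives the time, the measured TCP pose, the force, the opening and the grip force at its end, in the units of the state.
- ctrl.observe(): the state, without advancing time (a new reading comes with each control period).
- eyes.camera(name): name is "scene" or "top" or "wrist"; returns the picture (420x560x3 uint8, blue, green, red); there is no depth.
- eyes.camera_info(name): a dict with "fx", "fy", "cx", "cy" (pixels), "world_to_cam" (4x4, takes a point from world to camera coordinates). Camera axes: x right, y up, looking along -z (the intrinsics and any distortion apply to the point x, -y, -z); pixel columns grow to the right and rows downward; lengths in m; the calibration is good to about 2 mm. A picture is of the moment at which its call begins: read the wrist's pose just before it. camera_info takes no time and is no camera call; for the wrist camera it gives the pose at the moment of the call.
- ctrl.job_done(): hands the job in; it is judged then, once.
Trained networks look in the newest picture that a camera, given by its name, has taken for a name from the list of things; names that differ only in an ending like _2 or _b are one class to them, and where a whole thing is asked for, a point or a joint stands for the part that bears it (a point fixed in the world has none). Each returns a list of dicts, best first, with "p" (0 to 1); they miss things now and then, are a little off and sometimes report something else, mostly with a low value. They report only what shows in the picture. A call takes as long as a camera call.
- eyes.boxes_of(camera, label): "box" ([left, top, right, bottom] in pixels, round what is visible of it).
The state is a dict: "clock": time; "qpos": joint angles; "qvel": joint speeds; "tau": joint torques, N m; "position": TCP position; "ee_rot": TCP orientation; "wrist_force": force on the tool from outside, world axes, zero at the start; "wrist_torque": the same for the moment, N m; "grip_width": opening from 0.0 (shut) to 1.0 (fully open); "gripper_force": force on a finger pad.
Only numpy, scipy, OpenCV 4.12 (cv2) and the standard library are available. Lean on these libraries where they do the work, as an engineer would, in place of code of your own. Each camera call takes 0.05 s, during which the arm holds its last target. There are 200 camera calls.

## Working session

There is one attempt and no reset: what is moved stays moved. The work goes in short steps, Python scripts to look and compute and a shell command to move; the robot and the scene stay as the last step left them, time stands still between calls to the robot, and variables do not carry over. Pictures are saved under pics/ and viewed, at most 10 in all, crops included, and the job is handed in when it is done.

```bash
mkdir -p pics; python3 - <<'E'
from plant import ctrl, eyes
import cv2, numpy as np
s=ctrl.observe(); print(s['clock'],s['position'],np.round(s['ee_rot'],3).tolist(),s['grip_width'])
ims=[eyes.camera(c) for c in ("scene","top")]
for c,i in zip(("scene","top"),ims):
    cv2.imwrite(f"pics/{c}0.png",i); ci=eyes.camera_info(c); print(c,ci['fx'],ci['fy'],ci['cx'],ci['cy'],np.round(ci['world_to_cam'],4).tolist(),[k for k in ci])
for c in ("scene","top"):
  for l in ("viewer","knob","lens","pawl","pawl_pin","thumb_leg_end","nose_leg_end"):
    print(c,l,[(np.round(b['box']).tolist(),round(b['p'],2)) for b in eyes.boxes_of(c,l)[:2]])
E
```

```text
0.0 [ 0.16412962 -0.60277733  0.40347417] [[0.965, 0.263, -0.0], [0.263, -0.965, 0.002], [0.0, -0.002, -1.0]] 1.0012129543840154
scene 494.3638621663353 494.3638621663353 282.36725675160574 208.2732820262049 [[-0.7426, 0.6695, -0.0156, 0.3861], [-0.5235, -0.5658, 0.637, 0.3201], [0.4177, 0.4812, 0.7707, -1.505], [0.0, 0.0, 0.0, 1.0]] ['fx', 'fy', 'cx', 'cy', 'world_to_cam']
top 462.18326600595555 462.18326600595555 278.66392749746086 210.35461810408324 [[0.0074, -1.0, -0.0029, 0.1274], [0.9832, 0.0068, 0.1825, -0.6083], [-0.1825, -0.0042, 0.9832, -0.8904], [0.0, 0.0, 0.0, 1.0]] ['fx', 'fy', 'cx', 'cy', 'world_to_cam']
scene viewer [([218.0, 128.0, 317.0, 228.0], 0.97), ([233.0, 156.0, 312.0, 216.0], 0.47)]
scene knob [([236.0, 154.0, 315.0, 219.0], 0.75)]
scene lens [([221.0, 128.0, 315.0, 229.0], 0.84)]
scene pawl [([243.0, 127.0, 257.0, 158.0], 0.69)]
scene pawl_pin [([219.0, 128.0, 317.0, 231.0], 0.78)]
scene thumb_leg_end [([242.0, 126.0, 259.0, 160.0], 0.75), ([189.0, 206.0, 224.0, 259.0], 0.41)]
scene nose_leg_end []
top viewer [([290.0, 179.0, 431.0, 296.0], 0.89)]
top knob [([297.0, 194.0, 396.0, 288.0], 0.79), ([216.0, 179.0, 274.0, 227.0], 0.6)]
top lens [([294.0, 182.0, 431.0, 298.0], 0.82)]
top pawl [([391.0, 249.0, 426.0, 266.0], 0.56)]
top pawl_pin [([292.0, 180.0, 432.0, 297.0], 0.64)]
top thumb_leg_end [([387.0, 248.0, 424.0, 264.0], 0.63)]
top nose_leg_end [([381.0, 112.0, 447.0, 186.0], 0.68), ([388.0, 249.0, 428.0, 265.0], 0.67)]
```

```bash
python3 - <<'E'
import cv2
a=cv2.imread("pics/top0.png"); cv2.imwrite("pics/topc.png",cv2.resize(a[160:310,250:450],None,fx=4,fy=4,interpolation=cv2.INTER_CUBIC))
E
```

```text
(no output)
```

View pics/topc.png

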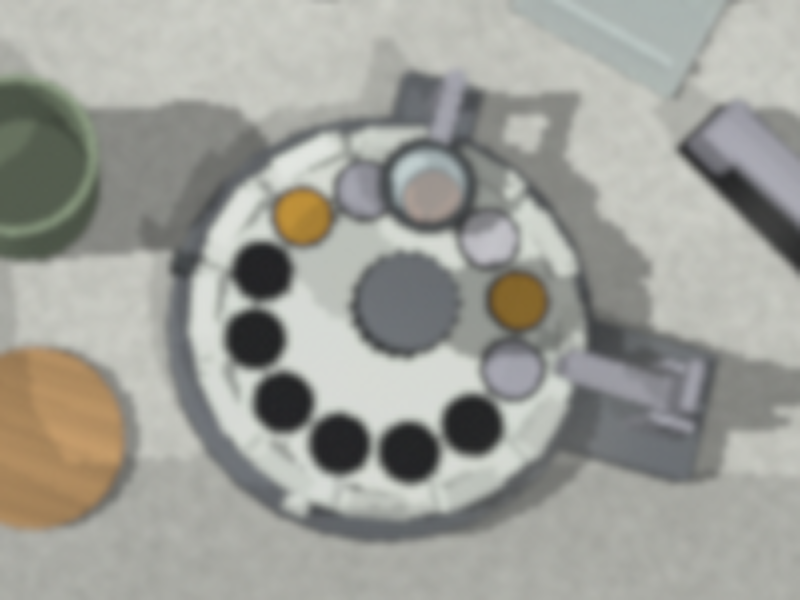

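View pics/scene0.png

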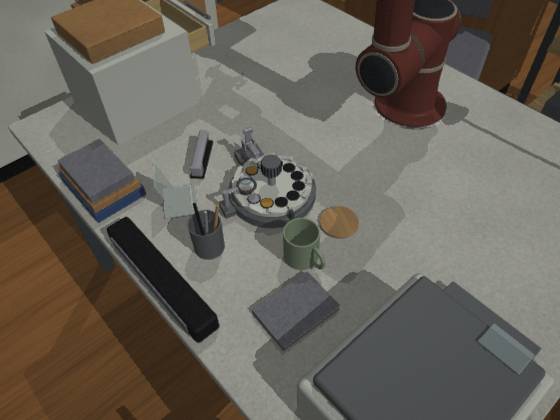

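Top crop (×4, offset 250,160): knob at crop (408,303), lens at (428,186), and the pawl with its thumb leg runs from (575,362) to (690,385). The magnifier is on the far side, the pawl on the right, pointing a little towards the robot.

```bash
cat > h.py <<'E'
from plant import ctrl, eyes
import cv2, numpy as np
def ray(c,u,v,z,ci=None):
    ci=ci or eyes.camera_info(c); M=np.array(ci['world_to_cam']); R,t=M[:3,:3],M[:3,3]
    o=-R.T@t; d=R.T@np.array([(u-ci['cx'])/ci['fx'],-(v-ci['cy'])/ci['fy'],-1])
    return o+d*(z-o[2])/d[2]
def proj(c,p,ci=None):
    ci=ci or eyes.camera_info(c); M=np.array(ci['world_to_cam']); q=M[:3,:3]@np.array(p)+M[:3,3]
    return np.array([ci['cx']+ci['fx']*q[0]/-q[2], ci['cy']-ci['fy']*q[1]/-q[2]])
E
python3 - <<'E'
from h import *
f=lambda x,y,z: ray('top',250+x/4,160+y/4,z)
k=f(408,303,.122);l=f(428,186,.069);print(k,l,np.linalg.norm((l-k)[:2]),np.degrees(np.arctan2(*(l-k)[1::-1])))
# base disc ends: left 170, right 588, top ~118,bottom 540 at z .028
print(f(170,330,.028),f(588,330,.028),f(385,540,.028))
cen=f(396,325,.044);print('tray centre guess',cen)
for x,y in((303,216),(363,189),(488,240),(517,301),(512,370),(430,195)):
    p=f(x,y,.045)-k; print(np.linalg.norm(p[:2]),np.degrees(np.arctan2(p[1],p[0])))
p=f(680,388,.075);print(p,np.linalg.norm((p-k)[:2]),np.degrees(np.arctan2(*(p-k)[1::-1])))
p=f(680,388,.065);print(p,np.linalg.norm((p-k)[:2]))
E
```

```text
[ 0.54744369 -0.00695355  0.122     ] [ 0.6139816  -0.02659839  0.069     ] 0.06937732126951178 -16.448854980061274
[0.54467093 0.10257465 0.028     ] [ 0.54621791 -0.11492451  0.028     ] [ 0.43792052 -0.00726426  0.028     ]
tray centre guess [ 0.54622906 -0.01272361  0.044     ]
0.06876391516231553 36.92239406014714
0.0701335614965094 8.234589328732476
0.06902853682018949 -51.40561509173176
0.06884172167854583 -80.40813367951507
0.06851177109579185 -110.45004150670715
0.07089062230774101 -20.311073585248515
[ 0.51240903 -0.14712879  0.075     ] 0.14448711077966242 -104.03272448917093
[ 0.51326192 -0.15014428  0.065     ] 0.1472140512035908
```

```bash
python3 -m crank '[[[0.73,-0.57,0],0],[[1.47,-1.13,0],0],[[2.2,-1.7,0],0],[[2.93,-2.27,0],0],[[3.67,-2.83,0],0]]' 0
python3 -m crank '[[[0.73,-0.57,0],0],[[1.47,-1.13,0],0],[[2.2,-1.7,0],0],[[2.93,-2.27,0],0],[[3.67,-2.83,0],0]]'
python3 -m crank '[[[0.73,-0.57,0],0],[[1.47,-1.13,0],0],[[2.2,-1.7,0],0],[[2.93,-2.27,0],0],[[3.67,-2.83,0],0]]'
python3 -m crank '[[[0,0,0],-1.2],[[0,0,0],-2.4],[[0,0,0],-3.6],[[0,0,0],-4.8],[[0,0,0],-6]]'
python3 -m crank '[[[0,0,0],-1.2],[[0,0,0],-2.4],[[0,0,0],-3.6],[[0,0,0],-4.8],[[0,0,0],-6]]'
python3 -m crank '[[[0,0,0],0]]'
python3 - <<'E'
from h import *
s=ctrl.observe(); ci=eyes.camera_info('wrist'); i=eyes.camera('wrist'); cv2.imwrite('pics/w1.png',i)
print(s['clock'],s['position'],np.round(s['ee_rot'],3).tolist(),s['qpos'])
M=np.array(ci['world_to_cam']); print('cam',-M[:3,:3].T@M[:3,3],M[:3,:3].round(3).tolist(),ci['fx'])
for l in ("viewer","knob","lens","pawl","pawl_pin","thumb_leg_end","nose_leg_end"):
    print(l,[(np.round(b['box']).tolist(),round(b['p'],2)) for b in eyes.boxes_of('wrist',l)[:2]])
E
```

```text
clock: 1.3
position: [0.2767, -0.454, 0.4048]
ee_rot: [[0.965, 0.262, 0.0], [0.262, -0.965, -0.0], [0.0, 0.0, -1.0]]
wrist_force: [0.7, -0.7, 0.1]
grip_width: 0.142
gripper_force: 0.0
clock: 1.8
position: [0.3886, -0.3061, 0.405]
ee_rot: [[0.965, 0.262, 0.0], [0.262, -0.965, -0.0], [0.0, 0.001, -1.0]]
wrist_force: [1.3, -0.3, -0.2]
grip_width: -0.002
gripper_force: 0.0
clock: 2.3
position: [0.5006, -0.1582, 0.405]
ee_rot: [[0.965, 0.263, 0.001], [0.263, -0.965, -0.0], [0.001, 0.001, -1.0]]
wrist_force: [0.7, 0.2, 0.2]
grip_width: -0.0
gripper_force: 0.0
clock: 2.8
position: [0.4999, -0.1596, 0.4048]
ee_rot: [[0.701, 0.713, 0.0], [0.713, -0.701, -0.0], [0.0, 0.0, -1.0]]
wrist_force: [-0.2, -0.3, 0.0]
grip_width: -0.0
gripper_force: 0.0
clock: 3.3
position: [0.4999, -0.1597, 0.4048]
ee_rot: [[0.251, 0.968, 0.0], [0.968, -0.251, -0.0], [-0.0, 0.0, -1.0]]
wrist_force: [0.1, -0.1, 0.8]
grip_width: 0.001
gripper_force: 0.0
clock: 3.4
position: [0.4999, -0.1597, 0.4048]
ee_rot: [[0.255, 0.967, 0.0], [0.967, -0.255, -0.0], [-0.0, 0.0, -1.0]]
wrist_force: [-0.4, 0.3, 0.9]
grip_width: -0.0
gripper_force: 0.0
3.4 [ 0.49986481 -0.15967619  0.40481812] [[0.255, 0.967, 0.0], [0.967, -0.255, -0.0], [-0.0, 0.0, -1.0]] [-4.51066141e-01 -1.89779047e-01  1.84339554e+00 -2.00597004e-05
  1.48777918e+00 -1.93031972e-01]
cam [ 0.51978065 -0.08647295  0.37375646] [[0.967, -0.255, 0.001], [0.244, 0.923, -0.297], [0.075, 0.287, 0.955]] 296.4725159851735
viewer [([174.0, 0.0, 435.0, 190.0], 0.68)]
knob [([174.0, 2.0, 392.0, 131.0], 0.7)]
lens [([174.0, 0.0, 436.0, 193.0], 0.9)]
pawl [([272.0, 116.0, 298.0, 187.0], 0.86)]
pawl_pin [([175.0, 1.0, 434.0, 192.0], 0.63)]
thumb_leg_end [([272.0, 118.0, 298.0, 185.0], 0.62)]
nose_leg_end [([272.0, 117.0, 298.0, 187.0], 0.6)]
```

View pics/w1.png

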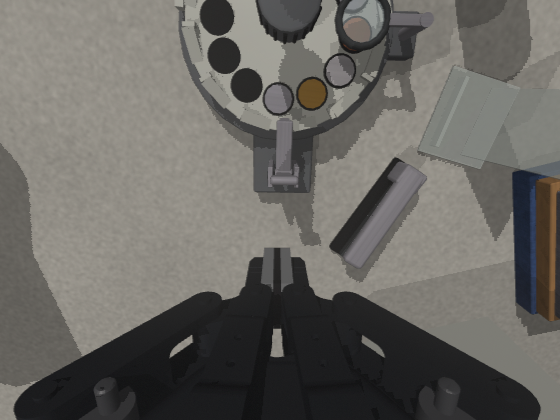

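Wrist view: the pawl runs from nose (284,120) to the wide thumb-leg end near (284,180), with the lens at about (364,20) and the stapler at right. I'll check my pose model against these.

```bash
cat >> h.py <<'E'
def V(p,c=(.5475,-.007),yaw=-14.5):
    a=np.radians(yaw); return np.array([c[0]+np.cos(a)*p[0]-np.sin(a)*p[1],c[1]+np.sin(a)*p[0]+np.cos(a)*p[1],p[2]])
P=dict(thumb=(0,-.131,.113),nose=(0,-.088,.0635),lens=(.068,0,.069),post=(.130,0,.073),axis=(0,0,.122),lipL=(-.028,-.167,.072),pin=(0,-.145,.06))
E
python3 - <<'E'
from h import *
for yaw in (-13,-14.5,-16):
    print(yaw,{k:proj('wrist',V(p,yaw=yaw)).round(1).tolist() for k,p in P.items()})
    print('  top crop',{k:((proj('top',V(p,yaw=yaw))-[250,160])*4).round(0).tolist() for k,p in P.items()})
s=ctrl.observe();R=np.array(s['ee_rot']);t=s['position']+R@[0,0,.173]; print('tip',t,proj('wrist',t))
i=cv2.imread('pics/w1.png');cv2.imwrite('pics/w1c.png',cv2.resize(i[100:200,210:360],None,fx=5,fy=5,interpolation=cv2.INTER_CUBIC))
E
```

```text
-13 {'thumb': [288.5, 169.8], 'nose': [285.8, 118.5], 'lens': [359.7, 13.6], 'post': [431.5, 9.6], 'axis': [285.4, -6.7], 'lipL': [261.2, 197.5], 'pin': [286.9, 173.9]}
  top crop {'thumb': [677.0, 369.0], 'nose': [563.0, 358.0], 'lens': [419.0, 186.0], 'post': [445.0, 69.0], 'axis': [408.0, 303.0], 'lipL': [714.0, 450.0], 'pin': [673.0, 386.0]}
-14.5 {'thumb': [284.6, 169.9], 'nose': [283.5, 118.5], 'lens': [359.6, 15.9], 'post': [430.9, 14.0], 'axis': [285.4, -6.7], 'lipL': [257.0, 196.9], 'pin': [283.3, 174.0]}
  top crop {'thumb': [676.0, 376.0], 'nose': [562.0, 363.0], 'lens': [423.0, 187.0], 'post': [452.0, 70.0], 'axis': [408.0, 303.0], 'lipL': [711.0, 458.0], 'pin': [672.0, 393.0]}
-16 {'thumb': [280.8, 169.9], 'nose': [281.2, 118.5], 'lens': [359.4, 18.2], 'post': [430.3, 18.4], 'axis': [285.4, -6.7], 'lipL': [252.8, 196.2], 'pin': [279.8, 174.0]}
  top crop {'thumb': [674.0, 383.0], 'nose': [561.0, 367.0], 'lens': [426.0, 188.0], 'post': [459.0, 72.0], 'axis': [408.0, 303.0], 'lipL': [708.0, 466.0], 'pin': [670.0, 400.0]}
tip [ 0.49990941 -0.15966671  0.23171253] [275.54040418 263.24404606]
```

View pics/w1c.png

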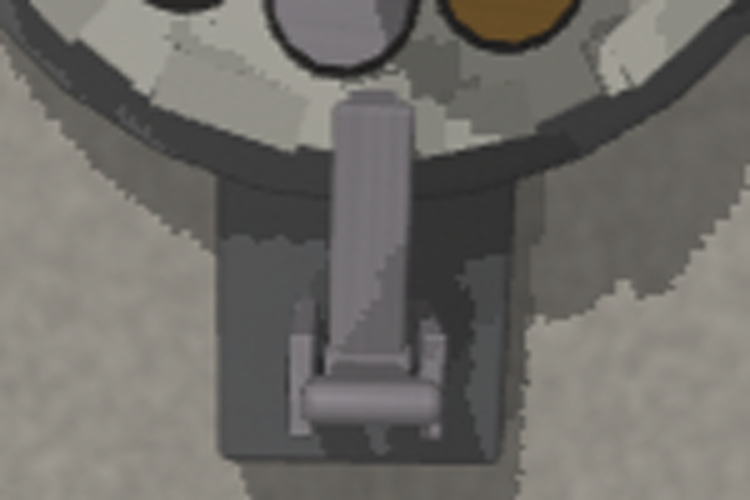

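The thumb end shows about 9 mm farther out than predicted. That fits a pawl part-way up a tooth (about 0.14 rad), and tray at about 82° agrees. The pose is consistent, so I'll go to the pawl.

```bash
python3 -m crank '[[[0.6,0.1,0],0],[[1.25,0.2,0],0],[[1.25,0.2,0.7],0],[[1.25,0.2,1.4],0],[[1.25,0.2,2.0],0]]'
python3 -m crank '[[[0,0,0.6],0],[[0,0,1.2],0],[[0,0,1.7],0],[[0,0,1.7],0]]'
python3 -m crank '[[[-0.2,0,0],0],[[-0.4,0,0],0],[[-0.6,0,0],0],[[-0.8,0,0],0],[[-1.0,0,0],0]]'
python3 -m crank '[[[-0.15,0,0],0],[[-0.3,0,0],0],[[-0.4,0,0],0],[[-0.4,0,0],0]]'
python3 - <<'E'
from h import *
s=ctrl.observe(); i=eyes.camera('wrist'); j=eyes.camera('top')
cv2.imwrite('pics/w2.png',np.hstack([i[100:400,130:430],cv2.resize(j[200:300,340:440],None,fx=3,fy=3)]))
print(s['clock'],s['position'],s['wrist_force'])
E
```

```text
clock: 4.3
position: [0.5203, -0.113, 0.3235]
ee_rot: [[0.255, 0.967, -0.0], [0.967, -0.255, 0.0], [0.0, -0.0, -1.0]]
wrist_force: [0.3, 0.2, -0.5]
grip_width: 0.0
gripper_force: 0.0
clock: 4.7
position: [0.519, -0.1129, 0.2532]
ee_rot: [[0.255, 0.967, -0.006], [0.967, -0.255, 0.002], [0.001, -0.007, -1.0]]
wrist_force: [-0.8, 0.5, 0.6]
grip_width: 0.001
gripper_force: 0.0
clock: 5.2
position: [0.5101, -0.1529, 0.2574]
ee_rot: [[0.255, 0.967, 0.001], [0.967, -0.255, -0.0], [-0.0, 0.001, -1.0]]
wrist_force: [-0.1, 0.3, 0.1]
grip_width: -0.001
gripper_force: 0.3
clock: 5.6
position: [0.506, -0.168, 0.2566]
ee_rot: [[0.256, 0.967, -0.0], [0.967, -0.256, -0.0], [-0.0, -0.0, -1.0]]
wrist_force: [-0.0, 0.2, 0.1]
grip_width: 0.0
gripper_force: 0.0
5.6 [ 0.50595795 -0.16802575  0.25663759] [-0.00986247  0.18256767  0.06857186]
```

View pics/w2.png

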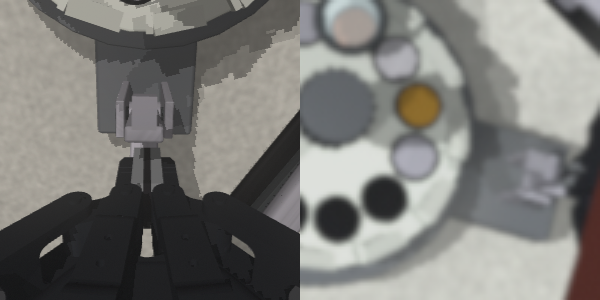

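The pawl is past upright, with the nose leg standing. I'll draw up, move over the knob and check that it fell open.

```bash
python3 -m crank '[[[0,0,-0.4],0],[[0,0,-1.0],0],[[0,0,-1.6],0],[[0,0,-2.0],0],[[0,0,-2.0],0]]'
python3 -m crank '[[[0.8,0,0],0],[[1.7,-0.01,0],0],[[2.6,-0.02,0],0],[[3.4,-0.03,0],0],[[4.16,-0.03,0],0]]' 85
python3 -m crank '[[[0,0,0],0],[[0,0,0],0]]'
python3 - <<'E'
from h import *
s=ctrl.observe(); i=eyes.camera('wrist'); j=eyes.camera('scene')
cv2.imwrite('pics/w3.png',np.hstack([i[100:400,130:430],cv2.resize(j[110:240,200:330],(300,300),interpolation=cv2.INTER_CUBIC)]))
print(s['clock'],s['position'],s['qpos'])
E
```

```text
clock: 6.2
position: [0.5069, -0.1677, 0.3398]
ee_rot: [[0.255, 0.967, 0.005], [0.967, -0.255, -0.002], [-0.001, 0.005, -1.0]]
wrist_force: [0.5, -1.7, 0.2]
grip_width: 0.003
gripper_force: 0.0
clock: 6.7
position: [0.5471, -0.0047, 0.3349]
ee_rot: [[0.254, 0.967, -0.002], [0.967, -0.254, 0.0], [-0.0, -0.002, -1.0]]
wrist_force: [1.1, -0.8, 0.3]
grip_width: 0.845
gripper_force: 0.0
clock: 6.9
position: [0.5471, -0.0058, 0.3352]
ee_rot: [[0.253, 0.967, -0.002], [0.967, -0.253, -0.0], [-0.001, -0.002, -1.0]]
wrist_force: [-0.2, -0.7, 0.2]
grip_width: 0.994
gripper_force: 0.0
6.9 [ 0.54705887 -0.00577601  0.33521559] [-1.46523243e-01 -7.95399251e-02  1.86207013e+00 -4.21939459e-04
  1.36139544e+00  1.09771523e-01]
```

View pics/w3.png

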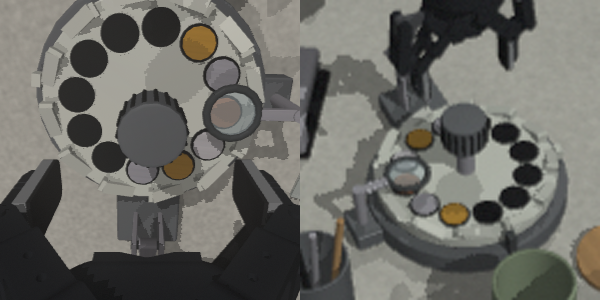

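The nose is off the teeth, so the pawl is open; the knob top sits near wrist pixel (282,233). I'll check the centring.

```bash
python3 - <<'E'
from h import *
print(ray('wrist',282,233,.122), ctrl.observe()['position'])
i=cv2.imread('pics/w3.png')[:,:300]; g=cv2.cvtColor(i,cv2.COLOR_BGR2GRAY); print(g[133,105:200].tolist()); print(g[85:185,152].tolist())
E
```

```text
[ 0.55092171 -0.00737909  0.122     ] [ 0.54706459 -0.00684701  0.33577017]
[164, 164, 163, 163, 163, 163, 163, 163, 162, 163, 135, 67, 58, 83, 87, 87, 87, 87, 87, 87, 86, 87, 87, 87, 87, 87, 87, 86, 87, 85, 86, 86, 86, 85, 86, 85, 86, 85, 85, 85, 85, 84, 85, 85, 85, 85, 84, 84, 84, 83, 84, 84, 84, 84, 84, 84, 84, 84, 84, 83, 84, 84, 85, 84, 84, 84, 84, 84, 84, 84, 83, 83, 83, 83, 83, 82, 83, 83, 82, 81, 79, 67, 43, 37, 119, 156, 161, 161, 161, 161, 109, 53, 38, 38, 38]
[143, 142, 142, 142, 141, 104, 68, 68, 69, 68, 68, 68, 69, 69, 69, 68, 69, 71, 76, 95, 92, 89, 87, 86, 86, 86, 86, 86, 86, 85, 85, 85, 85, 86, 85, 85, 85, 85, 85, 85, 85, 84, 85, 85, 84, 84, 84, 84, 84, 84, 84, 84, 85, 85, 84, 84, 84, 85, 84, 84, 85, 84, 83, 84, 84, 83, 84, 84, 83, 84, 84, 83, 84, 84, 83, 83, 83, 83, 83, 83, 82, 78, 78, 86, 87, 85, 84, 86, 85, 87, 86, 87, 86, 93, 83, 55, 89, 108, 154, 140]
```

```bash
python3 -m crank '[[[0.01,0.05,0.6],0],[[0.01,0.05,1.2],0],[[0.01,0.05,1.7],0],[[0.01,0.05,2.0],0],[[0.01,0.05,2.0],0]]'
python3 -m crank '[[[0,0,0],0],[[0,0,0],0],[[0,0,0],0],[[0,0,0],0],[[0,0,0],0]]' 30
```

```text
clock: 7.5
position: [0.5484, -0.0071, 0.2544]
ee_rot: [[0.256, 0.967, -0.004], [0.967, -0.256, 0.001], [-0.001, -0.004, -1.0]]
wrist_force: [-0.8, -0.2, -0.5]
grip_width: 0.995
gripper_force: 0.0
clock: 8.0
position: [0.5498, -0.0065, 0.2586]
ee_rot: [[0.255, 0.967, 0.001], [0.967, -0.255, -0.0], [-0.0, 0.001, -1.0]]
wrist_force: [-3.7, -0.8, 6.8]
grip_width: 0.548
gripper_force: 62.1
```

```bash
python3 -m crank '[[[0,0,0],0.8],[[0,0,0],1.8],[[0,0,0],2.8],[[0,0,0],3.8],[[0,0,0],4.8]]'
python3 -m crank '[[[0,0,0],1],[[0,0,0],2],[[0,0,0],3],[[0,0,0],4],[[0,0,0],5]]'
python3 -m crank '[[[0,0,0],1],[[0,0,0],2],[[0,0,0],3],[[0,0,0],4],[[0,0,0],4.6]]'
python3 -m crank '[[[0,0,0],0.3],[[0,0,0],0.6],[[0,0,0],0.9],[[0,0,0],1.2],[[0,0,0],1.2]]'
python3 - <<'E'
from h import *
s=ctrl.observe(); i=eyes.camera('top'); print(s['wrist_torque'],s['wrist_force'],s['qpos'])
j=eyes.camera('scene')
cv2.imwrite('pics/w4.png',np.hstack([cv2.resize(i[165:305,285:425],(420,420),interpolation=cv2.INTER_CUBIC),cv2.resize(j[125:235,215:325],(420,420),interpolation=cv2.INTER_CUBIC)])[:,:800])
E
```

```text
clock: 8.5
position: [0.5502, -0.0067, 0.2586]
ee_rot: [[0.629, 0.778, 0.003], [0.778, -0.629, -0.001], [0.001, 0.003, -1.0]]
wrist_force: [0.6, -2.6, 2.8]
grip_width: 0.545
gripper_force: 62.1
clock: 9.0
position: [0.5505, -0.0072, 0.2586]
ee_rot: [[0.898, 0.439, 0.005], [0.439, -0.898, -0.002], [0.003, 0.004, -1.0]]
wrist_force: [3.1, -4.7, 0.5]
grip_width: 0.547
gripper_force: 62.0
clock: 9.5
position: [0.5506, -0.0077, 0.2586]
ee_rot: [[0.999, 0.054, 0.005], [0.054, -0.999, -0.004], [0.005, 0.004, -1.0]]
wrist_force: [2.2, -7.3, 0.2]
grip_width: 0.546
gripper_force: 62.0
clock: 10.0
position: [0.5506, -0.0078, 0.2586]
ee_rot: [[0.999, -0.049, 0.005], [-0.049, -0.999, -0.004], [0.005, 0.004, -1.0]]
wrist_force: [2.9, -7.9, 0.7]
grip_width: 0.551
gripper_force: 61.9
[-0.63914088 -0.24671896 -0.09944472] [ 2.89281061 -7.94675498  0.74367761] [-0.14877654  0.01241715  1.90955767 -0.00344777  1.21380311  1.47252914]
```

View pics/w4.png

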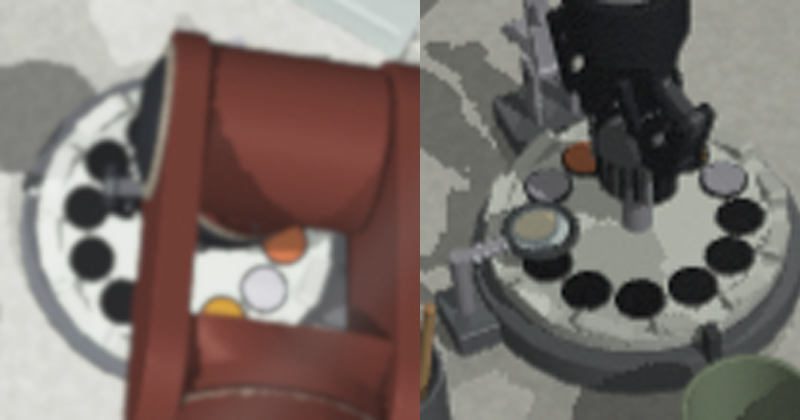

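The pawl stands open. Torque is still only friction (about 0.1), so I'll go on until the stop is felt.

```bash
for k in 1; do
python3 -m crank '[[[0,0,0],0.2],[[0,0,0],0.4],[[0,0,0],0.6],[[0,0,0],0.6]]' | grep ee_rot; python3 -c "
from h import *;s=ctrl.observe();print(s['wrist_torque'])"
python3 -m crank '[[[0,0,0],0.15],[[0,0,0],0.3],[[0,0,0],0.3]]' | grep ee_rot; python3 -c "
from h import *;s=ctrl.observe();print(s['wrist_torque'])"
done
```

```text
ee_rot: [[0.995, -0.101, 0.005], [-0.101, -0.995, -0.004], [0.006, 0.004, -1.0]]
[-0.78602738 -0.26305111 -0.12977682]
ee_rot: [[0.992, -0.127, 0.005], [-0.127, -0.992, -0.004], [0.006, 0.004, -1.0]]
[-0.71146657 -0.2779974  -0.07756345]
```

```bash
T(){ python3 -c "
from h import *;s=ctrl.observe();R=s['ee_rot'];print(s['clock'],np.degrees(np.arctan2(R[1][0],R[0][0])),s['wrist_torque'])"; }
python3 -m crank '[[[0,0,0],0.2],[[0,0,0],0.3],[[0,0,0],0.3]]' >/dev/null; T
python3 -m crank '[[[0,0,0],0.2],[[0,0,0],0.3],[[0,0,0],0.3]]' >/dev/null; T
python3 -m crank '[[[0,0,0],0.2],[[0,0,0],0.3],[[0,0,0],0.3]]' >/dev/null; T
```

```text
11.1 -8.79191418938028 [-0.78379821 -0.26310437 -0.02413866]
11.4 -9.88570152206176 [-0.52370809 -0.2073489   2.18200149]
11.7 -11.622292285998368 [-1.25146108 -0.92460091  0.74326942]
```

Stop felt (torque jumped to 2.2 N·m at about yaw −9.7°). Release, raise, turn back.

```bash
python3 -m crank '[[[0,0,0],0],[[0,0,0],0],[[0,0,0],0],[[0,0,0],0]]' 85
python3 -m crank '[[[0,0,-0.5],0],[[0,0,-1.2],0],[[0,0,-2.0],0],[[0,0,-2.3],0],[[0,0,-2.3],-1.2]]' >/dev/null
python3 -m crank '[[[0,0,0],-1.4],[[0,0,0],-2.8],[[0,0,0],-4.2],[[0,0,0],-5.6],[[0,0,0],-7]]' 0 >/dev/null
python3 -m crank '[[[0,0,0],-1.4],[[0,0,0],-2.8],[[0,0,0],-4.2],[[0,0,0],-5.6],[[0,0,0],-7]]' >/dev/null
python3 -m crank '[[[0,0,0],-1.2],[[0,0,0],-2.2],[[0,0,0],-2.2],[[0,0,0],-2.2]]'
python3 - <<'E'
from h import *
s=ctrl.observe(); i=eyes.camera('wrist'); R=np.array(s['ee_rot']); d=V((0,-.183,0),c=(.55,-.007))-s['position']; print('tool shift',(R.T@d)/.04, 'dz .257', (s['position'][2]-.257)/.04)
cv2.imwrite('pics/w5.png',i)
E
```

```text
clock: 12.1
position: [0.5494, -0.0062, 0.2568]
ee_rot: [[0.979, -0.204, 0.0], [-0.204, -0.979, 0.0], [0.0, -0.0, -1.0]]
wrist_force: [-1.1, 0.2, 0.5]
grip_width: 0.995
gripper_force: 0.0
clock: 14.0
position: [0.5493, -0.0063, 0.348]
ee_rot: [[0.257, 0.967, -0.001], [0.967, -0.257, 0.0], [-0.0, -0.001, -1.0]]
wrist_force: [-0.2, 0.4, 0.0]
grip_width: -0.001
gripper_force: 0.0
tool shift [-4.58550373  0.05967156  8.70107091] dz .257 2.2758080609558182
```

View pics/w5.png

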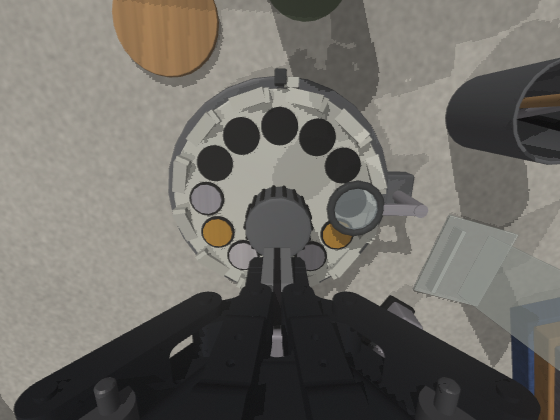

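The empty place is under the lens and the first coin is just below it at (337,235). I'll measure the tray angle and flip the pawl down.

```bash
python3 - <<'E'
from h import *
P=[ray('wrist',u,v,.044)[:2] for u,v in((206,199),(215,163),(241,136),(280,126),(318,137),(343,165))]
A=np.array([[2*p[0],2*p[1],1] for p in P]); b=[p@p for p in P]; x=np.linalg.lstsq(A,b,rcond=None)[0]; c=x[:2]; print(c,np.sqrt(x[2]+c@c))
for p in P: print(np.degrees(np.arctan2(*(p-np.array([.55,-.007]))[::-1])).round(1),end=' ')
l=ray('wrist',355.5,208,.069)[:2];print(l,np.degrees(np.arctan2(*(l-np.array([.55,-.007]))[::-1])))
E
python3 -m crank '[[[-0.9,0,0],0],[[-1.8,0,0],0],[[-2.8,0.03,0],0],[[-3.7,0.06,0],0],[[-4.58,0.06,0],0]]' >/dev/null
python3 -m crank '[[[0,0,0],0],[[0,0,0.6],0],[[0,0,1.3],0],[[0,0,1.9],0],[[0,0,2.27],0]]'
python3 -m crank '[[[0,0,0],0],[[0.25,0,0],0],[[0.5,0,0],0],[[0.75,0,0],0],[[1.0,0,0],0]]'
python3 -m crank '[[[0.25,0,0],0],[[0.45,0,0],0],[[0.45,0,0],0]]'
python3 -m crank '[[[0,0,-0.4],0],[[0,0,-1.0],0],[[0,0,-1.6],0],[[0,0,-2.1],0],[[0,0,-2.1],0]]'
python3 - <<'E'
from h import *
s=ctrl.observe(); i=eyes.camera('wrist'); j=eyes.camera('scene')
R=np.array(s['ee_rot']); d=np.array([.55,-.007,0])-s['position']; print('tool shift',(R.T@d)/.04)
cv2.imwrite('pics/w6.png',np.hstack([i[0:300,130:430],cv2.resize(j[110:240,200:330],(300,300),interpolation=cv2.INTER_CUBIC)]))
E
```

```text
[ 0.55042506 -0.00991831] 0.06903655303072588
166.1 135.0 104.5 73.0 42.2 12.5 [ 0.61589716 -0.02684558] -16.760191332307233
clock: 15.05
position: [0.5045, -0.1833, 0.2555]
ee_rot: [[0.255, 0.967, -0.003], [0.967, -0.255, 0.002], [0.001, -0.003, -1.0]]
wrist_force: [0.9, 0.5, -0.5]
grip_width: -0.002
gripper_force: 0.0
clock: 15.55
position: [0.5159, -0.1446, 0.2591]
ee_rot: [[0.254, 0.967, 0.002], [0.967, -0.254, -0.001], [-0.0, 0.002, -1.0]]
wrist_force: [-0.9, -1.0, -0.1]
grip_width: 0.002
gripper_force: 0.3
clock: 15.85
position: [0.52, -0.1269, 0.2578]
ee_rot: [[0.254, 0.967, -0.0], [0.967, -0.254, 0.0], [0.0, -0.0, -1.0]]
wrist_force: [1.1, -0.5, 0.3]
grip_width: 0.001
gripper_force: 0.0
clock: 16.35
position: [0.5208, -0.1289, 0.347]
ee_rot: [[0.256, 0.967, 0.008], [0.967, -0.256, -0.003], [-0.001, 0.008, -1.0]]
wrist_force: [0.0, -0.1, 0.5]
grip_width: 0.002
gripper_force: 0.0
tool shift [ 3.14103865 -0.14470612  8.6699131 ]
```

View pics/w6.png

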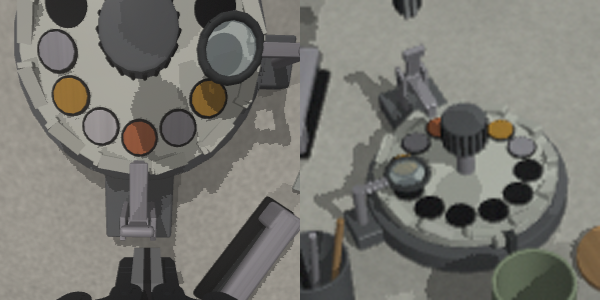

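The pawl is down again on the teeth, nose at crop (139,165), and the tray is at the stop (places line up with the lens axis). Now grip the knob.

```bash
cat >> h.py <<'E'
def tray(ax=(.5502,-.0075)):
    s=ctrl.observe(); ci=eyes.camera_info('wrist'); i=eyes.camera('wrist'); g=cv2.cvtColor(i,cv2.COLOR_BGR2GRAY)
    n,l,st,ce=cv2.connectedComponentsWithStats((g<50).astype(np.uint8)); out=[]
    for k in range(1,n):
        if 200<st[k,4]<3000:
            p=ray('wrist',*ce[k],.044,ci)[:2]-np.array(ax)
            r=np.hypot(*p); a=np.degrees(np.arctan2(p[1],p[0]))
            if abs(r-.069)<.006: out.append((round(r*1e3,1),round(a+14.5,1),int(st[k,4])))
    R=s['ee_rot']; print(round(s['clock'],2),'yaw',np.degrees(np.arctan2(R[1][0],R[0][0])).round(2),'tq',s['wrist_torque'].round(2) if hasattr(s['wrist_torque'],'round') else s['wrist_torque'],s['gripper_force'],out)
E
python3 -m crank '[[[0.6,0,0],0],[[1.2,0,0],0],[[1.9,-0.1,0],0],[[2.5,-0.14,0],0],[[3.13,-0.14,0],0]]' 85 >/dev/null
python3 -m crank '[[[0,0,0],0],[[0,0,0.6],0],[[0,0,1.3],0],[[0,0,2.0],0],[[0,0,2.24],0]]'
python3 -c "from h import *;tray()"
python3 -m crank '[[[0,0,0],0],[[0,0,0],0],[[0,0,0],0],[[0,0,0],0],[[0,0,0],0]]' 30
python3 -c "from h import *;tray()"
```

```text
clock: 17.45
position: [0.5443, -0.0061, 0.2477]
ee_rot: [[0.256, 0.967, -0.008], [0.967, -0.256, 0.001], [-0.001, -0.008, -1.0]]
wrist_force: [-0.7, 0.4, -0.6]
grip_width: 0.996
gripper_force: 0.0
17.45 yaw 75.19 tq [ 0.01  0.02 -0.04] 0.0 [(np.float64(67.1), np.float64(88.4), 2674), (np.float64(67.1), np.float64(118.9), 2540), (np.float64(67.5), np.float64(57.9), 2583), (np.float64(67.4), np.float64(149.2), 2213), (np.float64(68.0), np.float64(27.7), 2284)]
clock: 18.0
position: [0.5484, -0.0063, 0.2553]
ee_rot: [[0.255, 0.967, 0.009], [0.967, -0.255, -0.002], [0.0, 0.009, -1.0]]
wrist_force: [8.9, -2.6, -3.5]
grip_width: 0.552
gripper_force: 63.4
18.0 yaw 75.22 tq [-0.19 -0.53  0.05] 63.38113725185394 [(np.float64(67.2), np.float64(88.3), 2417), (np.float64(67.4), np.float64(57.9), 2319), (np.float64(65.0), np.float64(118.8), 1752), (np.float64(66.1), np.float64(140.2), 359), (np.float64(68.0), np.float64(27.7), 2059)]
```

```bash
python3 -m crank '[[[0,0,0],-0.5],[[0,0,0],-1.1],[[0,0,0],-1.7],[[0,0,0],-2.3],[[0,0,0],-2.9]]' >/dev/null
python3 -m crank '[[[0,0,0],-0.6],[[0,0,0],-1.2],[[0,0,0],-1.8],[[0,0,0],-2.4],[[0,0,0],-2.9]]' >/dev/null
python3 -m crank '[[[0,0,0],-0.1],[[0,0,0],-0.15],[[0,0,0],-0.15]]'
python3 -c "from h import *;tray()"
```

```text
clock: 19.35
position: [0.5479, -0.0063, 0.2552]
ee_rot: [[-0.258, 0.966, 0.007], [0.966, 0.258, -0.002], [-0.004, 0.006, -1.0]]
wrist_force: [4.1, -3.3, 2.0]
grip_width: 0.551
gripper_force: 63.2
19.35 yaw 104.94 tq [-0.43 -0.36 -0.08] 63.24434995651245 [(np.float64(66.3), np.float64(117.1), 1616), (np.float64(67.3), np.float64(88.1), 2309), (np.float64(65.4), np.float64(149.9), 514), (np.float64(67.4), np.float64(57.7), 2062), (np.float64(67.8), np.float64(27.5), 1764)]
```

First coin is centred (places shifted 29.8°). Hold 1.5 s, then one click more.

```bash
for n in 1 2 3; do python3 -m crank '[[[0,0,0],0],[[0,0,0],0],[[0,0,0],0],[[0,0,0],0],[[0,0,0],0]]' >/dev/null; done
python3 -c "from h import *;tray()"
python3 -m crank '[[[0,0,0],-0.5],[[0,0,0],-1.1],[[0,0,0],-1.7],[[0,0,0],-2.3],[[0,0,0],-2.9]]' >/dev/null
python3 -m crank '[[[0,0,0],-0.6],[[0,0,0],-1.2],[[0,0,0],-1.8],[[0,0,0],-2.4],[[0,0,0],-2.9]]' >/dev/null
python3 -m crank '[[[0,0,0],-0.1],[[0,0,0],-0.2],[[0,0,0],-0.25],[[0,0,0],-0.25]]'
python3 -c "from h import *;tray()"
```

```text
20.9 yaw 104.93 tq [-0.4  -0.43 -0.03] 63.24359178543091 [(np.float64(66.4), np.float64(117.2), 1628), (np.float64(67.3), np.float64(88.1), 2310), (np.float64(65.8), np.float64(146.0), 403), (np.float64(67.4), np.float64(57.7), 2064), (np.float64(67.9), np.float64(27.5), 1765)]
clock: 22.35
position: [0.5474, -0.0066, 0.2552]
ee_rot: [[-0.709, 0.705, 0.005], [0.705, 0.709, -0.003], [-0.005, 0.002, -1.0]]
wrist_force: [-1.1, -5.9, 4.6]
grip_width: 0.549
gripper_force: 63.2
22.35 yaw 135.16 tq [-0.2  -0.17 -0.03] 63.246402740478516 [(np.float64(67.4), np.float64(148.1), 1416), (np.float64(67.8), np.float64(118.9), 2246), (np.float64(66.0), np.float64(179.1), 631), (np.float64(67.3), np.float64(88.5), 2057), (np.float64(67.4), np.float64(58.0), 1772)]
```

```bash
python3 -m crank '[[[0,0,0],0],[[0,0,0],0],[[0,0,0],0],[[0,0,0],0],[[0,0,0],0]]' 85 >/dev/null
python3 -m crank '[[[0,0,-0.5],0],[[0,0,-1.2],0],[[0,0,-2.0],0],[[0,0,-2.8],0],[[0,0,-3.5],0]]' >/dev/null
python3 -m crank '[[[-0.8,0,0],0],[[-1.7,0,0],0],[[-2.5,0,0],0],[[-2.5,0,0],0],[[-2.5,0,0],0]]'
python3 -m crank '[[[0,0,0],0],[[0,0,0],0]]' >/dev/null
python3 - <<'E'
from h import *
tray()
cv2.imwrite('pics/w7.png',np.hstack([eyes.camera('wrist')[:400,60:500],cv2.resize(eyes.camera('scene')[110:240,200:317],(360,400),interpolation=cv2.INTER_CUBIC)]))
E
```

```text
clock: 23.9
position: [0.6174, -0.0763, 0.3917]
ee_rot: [[-0.709, 0.705, -0.001], [0.705, 0.709, 0.001], [0.001, -0.001, -1.0]]
wrist_force: [-0.4, 0.6, 0.8]
grip_width: 0.996
gripper_force: 0.0
24.1 yaw 135.28 tq [ 0.01  0.   -0.  ] 0.0 [(np.float64(67.2), np.float64(149.1), 1029), (np.float64(68.1), np.float64(179.2), 1024), (np.float64(67.5), np.float64(118.9), 1033), (np.float64(68.4), np.float64(-151.0), 948), (np.float64(67.4), np.float64(88.5), 946), (np.float64(67.5), np.float64(58.3), 851)]
```

View pics/w7.png

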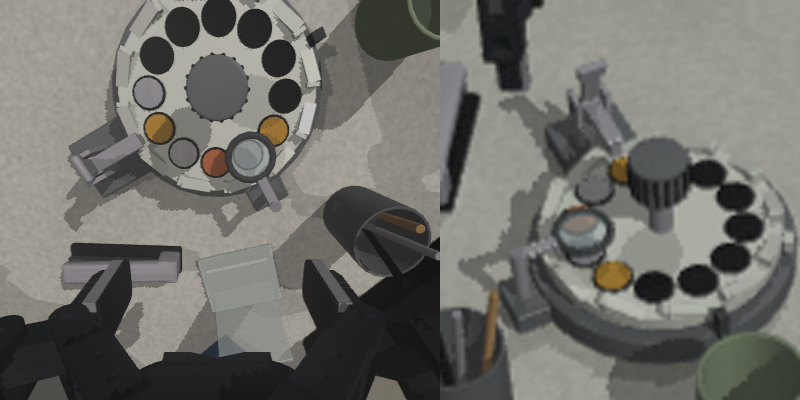

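The second coin is under the lens (250,157), the first coin is one place on at (273,130), the pawl is down in the teeth, and the gripper is clear.

```bash
python3 -c "
from plant import ctrl
print(ctrl.job_done())"
```

```text
the job is handed in; nothing more can be done
None
```

The job is handed in: pawl flipped over, tray turned clockwise to its stop, pawl put back down, first coin held under the magnifier for about 1.5 s, then one more click, leaving the second coin there (tray about 60°) with the pawl down behind its tooth and the arm clear, at about 24 s of the 61 s.

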